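# Index the drill jig to the last undrilled cap

## Task

Five of the six brass caps on the indexing drill jig are drilled; bring the last one, still blue on top, under the drill bush and lock the dial there. Draw the spring collar of the index plunger up and give it a quarter turn so that it stays out, turn the dial by its capstan bars, then turn the collar back so that the pin snaps fully home in the dial. Leave all caps in their nests and everything else on the bench where it is.

Things in the scene. Friction and masses are not known exactly. Their poses are not given: they have to be found in the camera images.
- jig: Indexing drill jig, green base 260 mm across, fixed. Origin: on the dial's axis at bench height, z up; drill bush towards its +x, index plunger towards its -y. Pillar at x 129 to 165 mm, arm 26 mm wide, 88 mm high, from it to the bush (29 mm across, 94 mm high). Plunger bracket at y -95 to -160 mm, 40 mm wide, 70 mm high. Nothing but the bars, hub and raised collar is above 112 mm.
- dial (a joint): Angle of the dial, rad, anticlockwise from above positive; 0 at the start, no stops. Aluminium disc 236 mm across, top face 50 mm above the bench, friction 0.15 N m: it stops soon after the push ends. Six nests at radius 72 mm. Index holes (12 mm) between them lock it at each multiple of 60 deg (pi/3): it cannot turn while the pin is in.
- dial_axis (a point): Point on the dial's axis at the height of the axis of the capstan bars, 124 mm above the bench (hub 32 mm across, its top 133 mm high).
- ball0 (a point): Centre of the black 16 mm ball ending capstan bar 0. Three level steel bars, 10 mm thick, 120 deg apart, run from the hub to balls at radius 56 mm; they turn with the dial, above nests, and pass over all else on the jig. A closed gripper pushing a bar sideways near radius 42 mm turns the dial with 3 to 4 N.
- ball1 (a point): Centre of the ball of capstan bar 1 (120 deg anticlockwise of bar 0).
- ball2 (a point): Centre of the ball of capstan bar 2 (240 deg anticlockwise of bar 0).
- collar_mid (a point): Middle of the knurling of the spring collar, on its axis: upright round steel sleeve, 32 mm across, 36 mm high, red ring below, red line across its top. 96 mm above the bench with the pin home; 16 mm below the collar's top, 26 mm above the bracket's top. It is lifted straight up and turned about its vertical axis.
- plunger (a joint): Height of collar and pin, m: 0 pin home in the dial, about 0.009 held out (pin nose 1 mm clear of the dial), 0.012 upper stop, 0.0075 pin resting on the dial's face between holes. A spring pushes it down with 6 N at 0 and 10.5 N at the top.
- collar (a joint): Turn of the collar, rad, anticlockwise from above positive, stops at 0 and pi/2. 0: its cross pin is in line with the slot and can go down (within about 0.15). It turns only when lifted 9 mm or more; turned 0.6 rad or more it stands on the barrel and stays out by itself. Turned back to the stop at 0 and let go, it drops.
- bush (a point): Point on the axis of the drill bush at the height of the dial's top face: 72 mm from the dial's axis along the jig's +x. The cap to be drilled must stand centred here.
- blank: The undrilled brass cap, 32 mm across, 16 mm high, top coated with blue marking ink, no hole. Origin: centre of its underside, z up. Stands loose in a nest of three dowels (6 mm thick, 9 mm high, about 1 mm of play), in any of the five nests that are not under the bush.
- cap0: A drilled brass cap of the same size (dark 8 mm hole in its top), origin at the centre of its underside; at the start under the bush.
- cap1: A drilled cap, as cap0, in another nest.
- cap3: A drilled cap, as cap0, in another nest.
- cap4: A drilled cap, as cap0, in another nest.
- cap5: A drilled cap, as cap0, in another nest.
- chip_brush: Bystander: a brush lying beside the jig.
- spanner: Bystander: a 160 mm spanner lying beside the jig.
- oil_bottle: Bystander: amber bottle, 48 mm across, 125 mm high, standing beside the jig.
- spare_bush: Bystander: a spare drill bush, dark steel ring 26 mm across, 22 mm high.
- v_block: Bystander: black V-block 60 x 44 x 40 mm.
- try_square: Bystander: steel try square lying flat.
- micrometer: Bystander: a micrometer lying flat.
- index_pin (a point): Nose of the 10 mm round-nosed index pin, 7.5 mm below the dial's top face when home, at radius 107 mm towards the jig's -y. Let down within about 2 deg of a hole it draws the dial in and goes home; elsewhere it stays up on the dial's face and drops in when the dial is turned on to the next hole.
Not all that is in view belongs to the job. What is shaped like the blank but orange, red or white is not meant.

How it is judged (in metres and radians):
On the way:
1. the collar has been drawn up, turned aside and let go, and stays out by itself (value of joint plunger above 0.0078 m and value of joint collar above 0.5 rad and contact force between the fingers and collar below 0.1 N), for 0.2 s.
At the end, for the whole second after the job is handed in: The blue cap stands flat on the dial, its centre within 4 mm of the bush axis seen from above; the index pin is home (within 1.5 mm) with the collar turned back (within 0.3 rad), and the dial is at rest (horizontal distance between blank and bush below 0.004 m and value of joint plunger below 0.0015 m and value of joint collar below 0.3 rad and height (world z) of blank below 0.054 m and angle between blank's own z axis and vertical below 0.15 rad and velocity of joint dial between -0.05 and 0.05 rad/s); the robot touches nothing.
It fails at once if a cap is lifted, tipped or knocked out of its nest (height (world z) of any of blank, cap0, cap1, cap3, cap4, cap5 above 0.056 m or height (world z) of any of blank, cap0, cap1, cap3, cap4, cap5 below 0.044 m or angle between any of blank, cap0, cap1, cap3, cap4, cap5's own z axis and vertical above 0.4 rad).
It fails at once if something else on the bench is moved more than 20 mm (distance of any of chip_brush, spanner, oil_bottle, spare_bush, v_block, try_square, micrometer from where it was at the start of the episode above 0.02 m).
It also fails if it takes over 67 s, if anything falls off the work surface, if the arm or the gripper's body presses on something with over 40 N, if the wrist force passes 120 N, or if a joint passes its speed limit or range.

## Robot

A 6-joint arm with a two-finger parallel gripper is mounted at the origin on the work surface. World frame = base frame: x ahead of the robot, y to its left, z up, the work surface at z = 0. Lengths are in mm, angles in rad, forces in N, time in s.
With the tool pointing down it reaches from about 350 to 875 mm from the base axis. Payload 15.5 kg.
Tool frame: the origin (TCP) lies at the centre of the arm's flange, where the gripper is bolted on; the fingertips stand 173 mm ahead of it and the grasp point (between the pads) lies 155 mm ahead of it; z points along the fingers, y is the direction in which the jaws open and shut (so a half turn about z gives the same grasp; the last joint's range is limited). The gripper opens to 85 mm and grips with 20 to 120 N. Pads are 22 mm wide; open, the fingers measure 114 mm over their backs; the gripper's body (76 mm by 85 mm) begins 54 mm behind the grasp point. The pads swing forward as they close: fully open they stand 13 mm farther back than shut.
Start: joints at [1.089, 0.494, 1.345, -0, 1.302, -0.096], TCP at [235.184, 579.065, 404.677] pointing down, gripper open.
Joint ranges: [-2.91, 2.91], [-0.82, 2.16], [0.22, 2.67], [-1.22, 4.37], [0.12, 2.79], [-3.08, 3.08]. Speed limits (rad/s): [1.89, 1.89, 2.57, 3.01, 3.01, 3.01].

## Interface

Orientations are given as [roll, pitch, yaw] about the fixed x, y, z axes, in that order (R = Rz(yaw) Ry(pitch) Rx(roll)).
In Python, from cell import state, cams, order gives the robot as it stands.
- The arm moves only by the tool jog_arm, never from a script. Its argument "moves" is text: rows parted by semicolons, each of 5 numbers parted by spaces: the opening, from -1 (shut) to 1 (fully open), so that 0 is half open, then the shift along the tool's x, y, z as a fraction of full scale, then the turn about the tool's z as a fraction of full scale. In form: fingers dx dy dz spin; .... A call has 1 to 5 rows; each row is the pose to reach, as a shift and turn from the pose measured when the call began, along the tool's axes at that moment, turning the shorter way round; what a row does not reach only later rows make up. Full scale, the value 1, is 0.4 m for a shift and 2 pi rad for a turn. A row lasts 1/12 s, in which the tool goes at most 41.7 mm and 7.16 degrees, less where a joint would pass 70% of its speed; a pose out of reach is approached as far as the arm can. A call with a number of a shift or a turn outside -1 to 1 is refused whole. A call with a gripper value outside its range is refused whole. The fingers move at their own pace and stop on an object; "force" is the grip in N (left out, the last holds). Time passes only in rows, so rows that repeat a pose let the fingers close. It gives the time, the measured TCP pose, the force and the opening at its end, in the units of the state.
- state(): the state, without advancing time (a new reading comes with each control period).
- cams.snapshot(name): name is "scene" or "top" or "wrist"; returns (picture, depth): 420x560x3 uint8, red, green, blue; 420x560 float32, mm along the optical axis (not along the pixel's ray), 0 where there is no reading.
- cams.get_calibration(name): a dict with "intrinsics" (3x3 intrinsics, pixels), "world_from_camera" (4x4, takes a point from camera to world coordinates); the wrist camera has in their place "mount" (4x4, takes a point from camera to tool coordinates, whose origin is the TCP and whose axes are the flange's). Camera axes: x right, y down, z forward; pixel columns grow to the right and rows downward; lengths in mm; the calibration is good to about 2 mm. The wrist camera is an equidistant fisheye: a pixel r from the principal point sees the ray r / f radians off the axis. A picture is of the moment at which its call begins: read the wrist's pose just before it. get_calibration takes no time and is no camera call.
- order.job_done(): hands the job in, once; it reports no verdict.
The state is a dict: "time_s": time; "q": joint angles; "joint_vel": joint speeds; "joint_efforts": joint torques, N m; "position": TCP position; "tool_rot": TCP orientation; "wrist_force": force on the tool from outside, world axes, zero at the start; "ft_torque": the same for the moment, N m; "grip_width": finger opening in mm.
Only numpy, scipy, OpenCV 4.12 (cv2) and the standard library are available. Lean on these libraries where they do the work, as an engineer would, in place of code of your own. Each camera call takes 0.05 s, during which the arm holds its last target.

## Working session

There is one attempt and no reset: what is moved stays moved. The work goes in short steps, Python scripts to look and compute and a tool call to move; the robot and the scene stay as the last step left them, time stands still between calls to the robot, and variables do not carry over. Pictures are saved under pics/ and viewed, and the job is handed in when it is done.

Besides the shell and the picture viewer there is one more tool, called after "Request:" in YAML: its name, and indented under it one key for each argument. jog_arm: Moves the arm, as the interface text tells. Its arguments: {"type":"object","properties":{"moves":{"type":"string"},"force":{"type":"number"}},"required":["moves"]}

```bash
ls; mkdir -p pics; cat > h.py <<'E'
import numpy as np, cv2
from cell import state, cams, order
def save(n,im): cv2.imwrite('pics/'+n+'.png', cv2.cvtColor(im,cv2.COLOR_RGB2BGR))
E
python3 - <<'E'
from h import *
print(state())
for c in ('scene','top','wrist'):
    im,d=cams.snapshot(c); save(c+'0',im); np.save('pics/'+c+'0.npy',d); print(c,cams.get_calibration(c))
E
```

```text
pics
{'time_s': 0.0, 'q': array([ 1.08948378e+00,  4.94153164e-01,  1.34616643e+00,  7.35300118e-06,
        1.30249643e+00, -9.54979849e-02]), 'joint_vel': array([-0.00066728, -0.00119781, -0.00041867, -0.0022091 , -0.00090546,
        0.00099802]), 'joint_efforts': array([ 5.52351354e-03, -8.82133269e+01, -3.83875537e+01,  4.28130916e-04,
        9.70639667e-03,  3.45610324e-06]), 'position': array([235.11380987, 578.9119209 , 404.10683181]), 'tool_rot': array([-3.14037553e+00, -1.23707428e-04,  2.75577607e+00]), 'wrist_force': array([-0.04250364,  0.07886943,  0.54996385]), 'ft_torque': array([ 0.00518092, -0.02332476,  0.04142066]), 'grip_width': 85.39821314527661}
scene {'intrinsics': array([[385.92383402,   0.        , 283.14444735],
       [  0.        , 385.92383402, 213.64266451],
       [  0.        ,   0.        ,   1.        ]]), 'world_from_camera': array([[-5.15190306e-01,  5.14508367e-01, -6.85463412e-01,
         1.24686750e+03],
       [ 8.56987189e-01,  2.97739229e-01, -4.20623716e-01,
         3.51706186e+02],
       [-1.23250737e-02, -8.04134623e-01, -5.94319443e-
[... 480 characters left out ...]
,
       [ 5.68995777e-03, -1.12035716e-01, -9.93687890e-01,
         1.47889700e+03],
       [ 0.00000000e+00,  0.00000000e+00,  0.00000000e+00,
         1.00000000e+00]])}
wrist {'intrinsics': array([[325.1922621 ,   0.        , 280.53284696],
       [  0.        , 325.1922621 , 209.05132089],
       [  0.        ,   0.        ,   1.        ]]), 'mount': array([[ 5.97743658e-04, -9.62628038e-01, -2.70826332e-01,
         6.81092899e+01],
       [ 9.99999802e-01,  5.22384035e-04,  3.50342672e-04,
         1.04620400e+00],
       [-1.95774327e-04, -2.70826488e-01,  9.62628160e-01,
         3.07488967e+01],
       [ 0.00000000e+00,  0.00000000e+00,  0.00000000e+00,
         1.00000000e+00]])}
```

View pics/scene0.png

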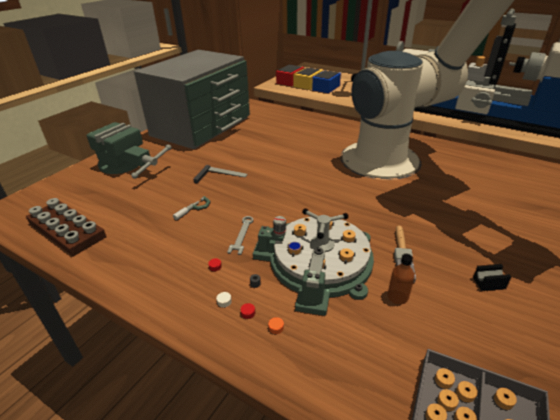

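View pics/top0.png

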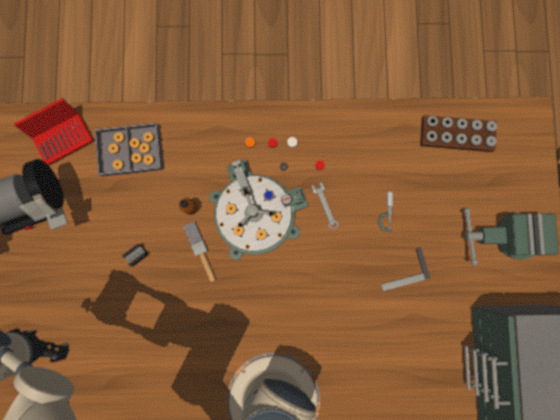

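View pics/wrist0.png

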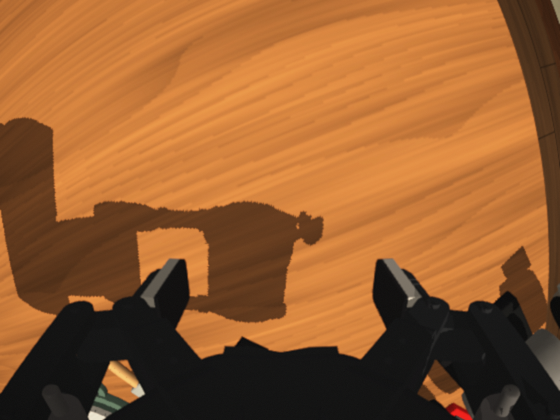

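```bash
python3 - <<'E'
from h import *
im=cv2.imread('pics/top0.png')[150:270,195:345]; cv2.imwrite('pics/top0z.png',cv2.resize(im,None,fx=5,fy=5,interpolation=cv2.INTER_CUBIC))
im=cv2.imread('pics/scene0.png')[195:315,235:395]; cv2.imwrite('pics/scene0z.png',cv2.resize(im,None,fx=5,fy=5,interpolation=cv2.INTER_CUBIC))
E
```

```text
(no output)
```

View pics/top0z.png

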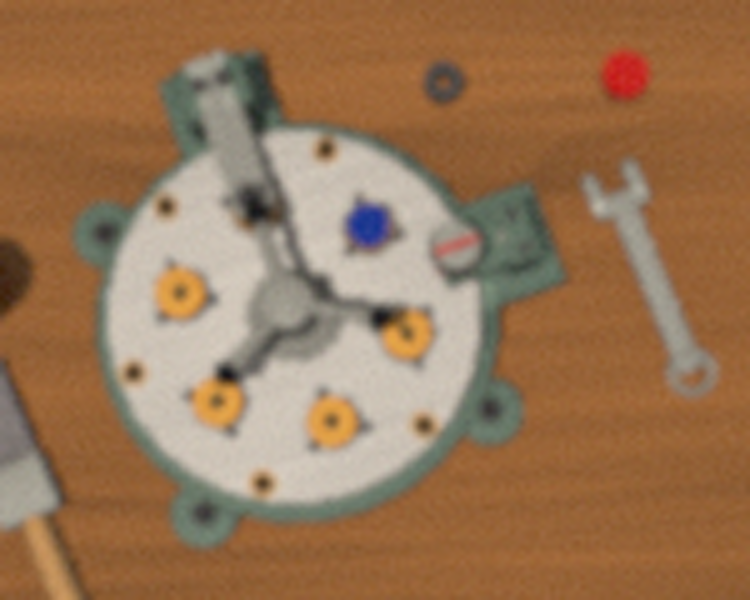

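View pics/scene0z.png

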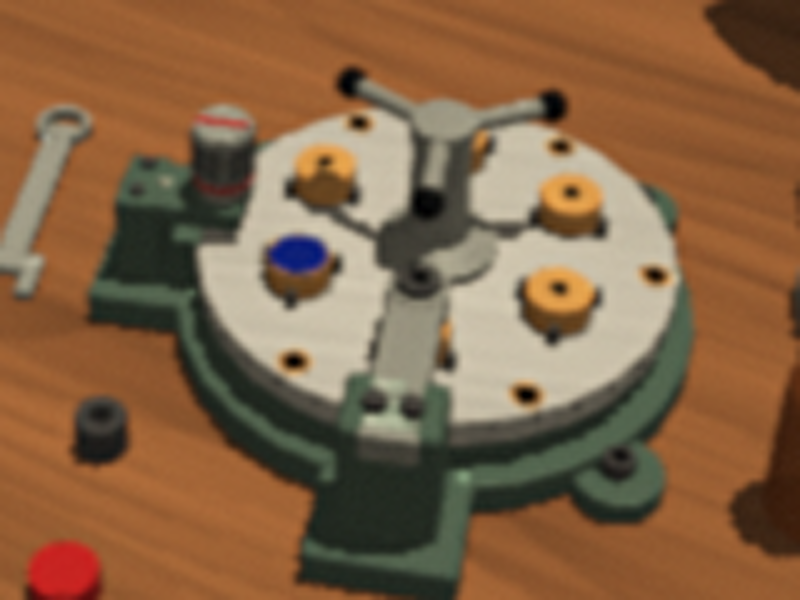

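```bash
cat >> h.py <<'E'
def ray(c,uv):
    k=cams.get_calibration(c);K=k['intrinsics'];T=k['world_from_camera']
    d=T[:3,:3]@np.linalg.solve(K,[uv[0],uv[1],1]); return T[:3,3],d
def plane(c,uv,z):
    o,d=ray(c,uv); return (o+d*(z-o[2])/d[2]).round(1)
def tri(a,b):
    oa,da=ray('top',a);ob,db=ray('scene',b)
    s=np.linalg.lstsq(np.stack([da,-db],1),ob-oa,rcond=None)[0]
    p,q=oa+s[0]*da,ob+s[1]*db; return ((p+q)/2).round(1),round(float(np.linalg.norm(p-q)),1)
E
cat > m.py <<'E'
from h import *
zt=lambda u,v:(195+u/5-.4,150+v/5-.4)
zs=lambda u,v:(235+u/5-.4,195+v/5-.4)
P={'hub':((288,300),(443,120),133),'collartop':((456,244),(224,123),112),'blue':((370,226),(298,254),66),
'ballA':((385,317),(350,82),124),'ballB':((227,374),(553,105),124),'ballC':((252,203),(428,203),124),'bush':((250,212),(418,278),94)}
for n,(t,s,z) in P.items(): print(n,tri(zt(*t),zs(*s)),plane('top',zt(*t),z),plane('scene',zs(*s),z))
E
python3 m.py
```

```text
hub (array([583.2,  54.1, 130.1]), 0.9) [583.1  53.5 133. ] [586.4  56.  133. ]
collartop (array([617.5, -46.3, 112.7]), 1.6) [618. -47. 112.] [616.4 -46.1 112. ]
blue (array([636.2,   6.3,  65.8]), 0.9) [636.4   5.9  66. ] [636.2   6.8  66. ]
ballA (array([572.3,  -2.4, 124.8]), 2.9) [573.   -3.7 124. ] [570.7  -1.6 124. ]
ballB (array([539.9,  91.2, 124.9]), 1.4) [540.3  90.6 124. ] [538.5  91.5 124. ]
ballC (array([641.7,  75.3, 130.4]), 1.3) [642.9  75.2 124. ] [634.4  72.7 124. ]
bush (array([643.9,  76.9,  88. ]), 4.9) [642.   78.7  94. ] [651.1  77.5  94. ]
```

```bash
cat >> h.py <<'E'
def goto(x,y,z,yawdeg):
    s=state();p=s['position'];from scipy.spatial.transform import Rotation as R
    Rm=R.from_euler('xyz',s['tool_rot']).as_matrix()
    d=Rm.T@(np.array([x,y,z])-p)/400
    dy=np.degrees(s['tool_rot'][2]);w=(yawdeg-dy+180)%360-180
    print('t%.2f'%s['time_s'],p.round(1),'yaw %.1f'%dy,'tilt',np.degrees(np.arccos(-Rm[2,2])).round(2),'F',s['wrist_force'].round(1),'w%.1f'%s['grip_width'],'q',s['q'].round(2))
    print('d',d.round(4),'spin',round(-w/360,4))
E
python3 -c "
from h import *
goto(617,-47,380,108)"
```

```text
t0.15 [235.1 579.  404.3] yaw 157.9 tilt 0.05 F [0.7 0.2 0.1] w85.6 q [ 1.09  0.49  1.35  0.    1.3  -0.1 ]
d [-1.4734 -1.0905  0.0615] spin 0.1386
```

Request:
jog_arm:
  moves: "0.3 -0.73 -0.54 0.03 0.14; 0.3 -0.73 -0.54 0.03 0.14; 0.3 -0.73 -0.54 0.03 0.14; 0.3 -0.73 -0.54 0.03 0.14; 0.3 -0.73 -0.54 0.03 0.14"

```text
time_s: 0.57
position: [344.0, 399.6, 397.5]
tool_rot: [-3.141, 0.0, 2.125]
wrist_force: [0.1, 1.1, -0.2]
grip_width: 55.4
```

```bash
python3 -c "
from h import *
goto(617,-47,380,108)"
```

```text
t0.57 [344.  399.6 397.5] yaw 121.8 tilt 0.05 F [ 0.1  1.1 -0.2] w55.4 q [ 0.75  0.36  1.59 -0.    1.18  0.19]
d [-1.3085 -0.0074  0.0444] spin 0.0382
```

Request:
jog_arm:
  moves: "0.3 -0.75 -0.01 0.03 0.038; 0.3 -0.75 -0.01 0.03 0.038; 0.3 -0.75 -0.01 0.03 0.038; 0.3 -0.75 -0.01 0.03 0.038; 0.3 -0.75 -0.01 0.03 0.038"

```text
time_s: 0.98
position: [451.1, 220.8, 389.3]
tool_rot: [-3.141, 0.001, 1.886]
wrist_force: [1.3, 0.0, -0.2]
grip_width: 55.4
```

```bash
python3 -c "
from h import *
goto(617,-47,380,108)"
```

```text
t0.98 [451.1 220.8 389.3] yaw 108.1 tilt 0.05 F [ 1.3  0.  -0.2] w55.4 q [ 0.34  0.34  1.66 -0.    1.14  0.02]
d [-0.7651  0.1866  0.0236] spin 0.0002
```

Request:
jog_arm:
  moves: "0.3 -0.765 0.187 0.024 0; 0.3 -0.765 0.187 0.024 0; 0.3 -0.765 0.187 0.024 0; 0.3 -0.765 0.187 0.024 0; 0.3 -0.765 0.187 0.024 0"

```text
time_s: 1.4
position: [560.6, 43.4, 383.0]
tool_rot: [-3.141, 0.0, 1.886]
wrist_force: [1.0, 0.3, -0.4]
grip_width: 55.8
```

```bash
python3 -c "
from h import *
goto(617,-47,380,108)"
```

```text
t1.40 [560.6  43.4 383. ] yaw 108.1 tilt 0.05 F [ 1.   0.3 -0.4] w55.8 q [-0.03  0.43  1.53 -0.    1.18 -0.34]
d [-0.2587  0.0638  0.0075] spin 0.0002
```

Take a wrist look here (jig in view), then move on and take another.

```bash
cat > w.py <<'E'
from h import *
import sys
n=sys.argv[1]
s=state(); im,d=cams.snapshot('wrist'); save(n,im); np.savez('pics/'+n+'.npz',p=s['position'],r=s['tool_rot'],d=d)
E
python3 w.py w1
```

Request:
jog_arm:
  moves: "0.3 -0.259 0.064 0.008 0; 0.3 -0.259 0.064 0.008 0; 0.3 -0.259 0.064 0.008 0; 0.3 -0.259 0.064 0.008 0"

```text
time_s: 1.78
position: [622.8, -57.3, 379.5]
tool_rot: [3.14, 0.005, 1.88]
wrist_force: [-0.9, -0.9, 1.1]
grip_width: 55.3
```

```bash
python3 w.py w2; python3 -c "
from h import *
goto(617,-47,280,108)"
```

```text
t1.83 [621.5 -55.1 379.4] yaw 107.7 tilt 0.23 F [-0.4  0.7  0.1] w55.7 q [-0.18  0.52  1.38 -0.    1.24 -0.49]
d [ 0.0237 -0.0049  0.2483] spin -0.0007
```

View pics/w1.png

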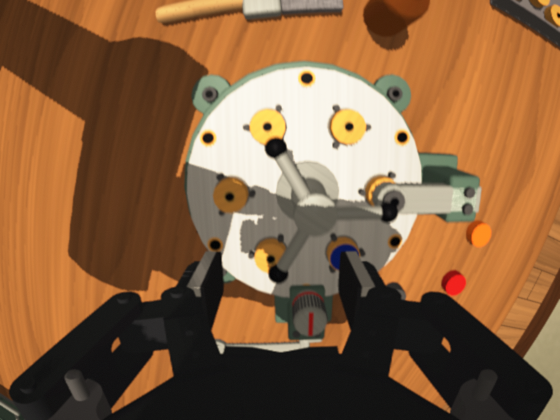

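View pics/w2.png

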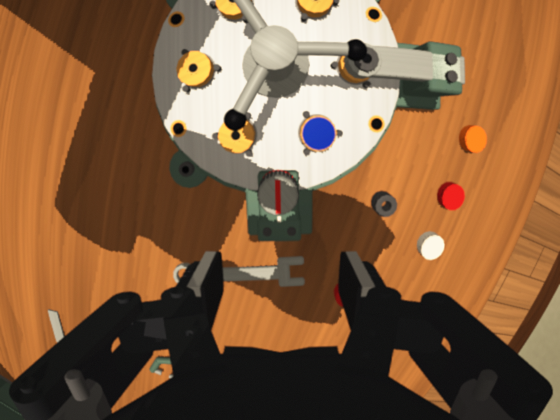

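```bash
cat >> h.py <<'E'
from scipy.spatial.transform import Rotation as Rot
def wray(n,uv):
    z=np.load('pics/'+n+'.npz');k=cams.get_calibration('wrist');K=k['intrinsics'];M=k['mount']
    e=(np.array(uv,float)-K[:2,2])/K[0,0];r=np.hypot(*e)
    d=np.array([*(e/r*np.sin(r)),np.cos(r)]);R=Rot.from_euler('xyz',z['r']).as_matrix()
    return R@M[:3,3]+z['p'],R@M[:3,:3]@d
def wplane(n,uv,z):
    o,d=wray(n,uv);return (o+d*(z-o[2])/d[2]).round(1)
def triN(rays):
    A=0;b=0
    for o,d in rays:
        d=d/np.linalg.norm(d);P=np.eye(3)-np.outer(d,d);A=A+P;b=b+P@o
    x=np.linalg.solve(A,b);return x.round(1),[round(float(np.linalg.norm((np.eye(3)-np.outer(d,d)/(d@d))@(x-o))),1) for o,d in rays]
E
python3 w.py w3; python3 - <<'E'
from h import *
im=cv2.imread('pics/w3.png')[0:260,140:480];cv2.imwrite('pics/w3z.png',cv2.resize(im,None,fx=2.3,fy=2.3,interpolation=cv2.INTER_CUBIC))
print(state()['position'],state()['joint_vel'].round(3))
E
```

```text
[620.7129654  -53.56218896 379.4322034 ] [ 0.035 -0.02   0.031  0.005 -0.001  0.009]
```

View pics/w3z.png

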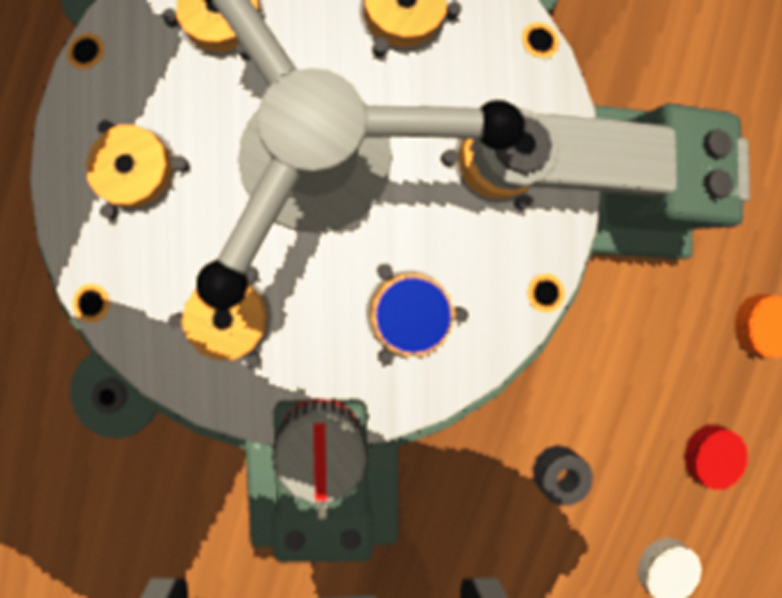

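```bash
cat > m2.py <<'E'
from h import *
from m import zt,zs,P
W=lambda u,v:(140+u/2.3,v/2.3)
Q={'hub':(312,120),'collartop':(321,461),'blue':(412,316),'ballA':(222,285),'ballC':(503,124),'bush':(527,143)}
for n,q in Q.items():
    t,s,z=P[n]
    print(n,wplane('w3',W(*q),z),triN([ray('top',zt(*t)),ray('scene',zs(*s)),wray('w3',W(*q))]))
E
python3 m2.py | tail -6
python3 -c "
from h import *
goto(617,-47,280,108)"
```

```text
hub [585.1  52.5 133. ] (array([583.8,  53.8, 130.1]), [0.5, 1.0, 1.3])
collartop [619.7 -47.1 112. ] (array([618.4, -46.3, 113.4]), [0.9, 1.2, 1.2])
blue [638.6   6.   66. ] (array([637.2,   6.3,  66.6]), [1.0, 0.9, 1.4])
ballA [574.   -1.3 124. ] (array([573.2,  -1.9, 125.2]), [1.8, 1.4, 1.2])
ballC [638.7  72.6 124. ] (array([639.8,  73.8, 127.8]), [2.7, 1.3, 2.7])
bush [653.7  77.6  94. ] (array([648.4,  77.7,  92.4]), [6.2, 1.3, 5.4])
t1.88 [620.7 -53.6 379.4] yaw 107.8 tilt 0.18 F [-0.2  0.2  0.4] w55.8 q [-0.18  0.51  1.38 -0.    1.24 -0.49]
d [ 0.0192 -0.0039  0.2485] spin -0.0005
```

```bash
python3 -c "
from h import *
goto(618.8,-47,290,109)"
```

```text
t1.88 [620.7 -53.6 379.4] yaw 107.8 tilt 0.18 F [-0.2  0.2  0.4] w55.8 q [-0.18  0.51  1.38 -0.    1.24 -0.49]
d [0.0178 0.0004 0.2235] spin -0.0033
```

Request:
jog_arm:
  moves: "0.3 0.018 0 0.1 -0.0033; 0.3 0.018 0 0.18 -0.0033; 0.3 0.018 0 0.2235 -0.0033; 0.3 0.018 0 0.2235 -0.0033; 0.3 0.018 0 0.2235 -0.0033"

```text
time_s: 2.3
position: [618.2, -46.1, 289.9]
tool_rot: [-3.141, 0.002, 1.903]
wrist_force: [-0.0, 0.8, 0.8]
grip_width: 55.5
```

```bash
python3 w.py w4; python3 -c "
from h import *
goto(618.8,-47,253,109)"
```

```text
t2.35 [618.7 -46.3 291. ] yaw 109.0 tilt 0.2 F [ 0.  -0.5  0.3] w55.2 q [-0.17  0.61  1.48 -0.    1.05 -0.5 ]
d [-0.0014 -0.0005  0.0951] spin 0.0001
```

View pics/w4.png

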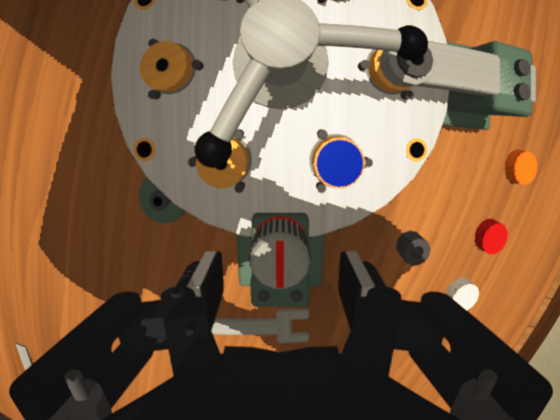

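```bash
python3 -c "
from h import *
print(wplane('w4',(280,262),112),triN([wray('w3',(279.6,200.4)),wray('w4',(280,262))]),wplane('w4',(280,31),133))"
```

```text
[618.9 -45.9 112. ] (array([620. , -48.7, 105.5]), [0.2, 0.2]) [584.9  52.5 133. ]
```

Collar confirmed at (619,−46.5), within ~1 mm of the earlier rays. Descend and grip.

Request:
jog_arm:
  moves: "0.3 0 0 0.05 0; 0.3 0 0 0.095 0; 0.3 0 0 0.095 0; 0.3 0 0 0.095 0"

```text
time_s: 2.68
position: [619.0, -46.2, 254.2]
tool_rot: [3.14, 0.004, 1.904]
wrist_force: [-0.1, 0.7, 0.5]
grip_width: 55.6
```

Request:
jog_arm:
  moves: "-1 0 0 0 0; -1 0 0 0 0; -1 0 0 0 0; -1 0 0 0 0; -1 0 0 0 0"
  force: 40

```text
time_s: 3.1
position: [618.7, -46.5, 256.2]
tool_rot: [3.14, 0.004, 1.904]
wrist_force: [-9.4, -3.2, 16.4]
grip_width: 30.8
```

```bash
python3 w.py w5; python3 -c "
from h import *
goto(618.8,-47,253,109)"
```

```text
t3.15 [618.7 -46.5 256.2] yaw 109.1 tilt 0.27 F [-10.3  -2.6  17.3] w31.1 q [-0.17  0.65  1.51 -0.    0.98 -0.5 ]
d [-0.0012 -0.0001  0.0081] spin 0.0002
```

View pics/w5.png

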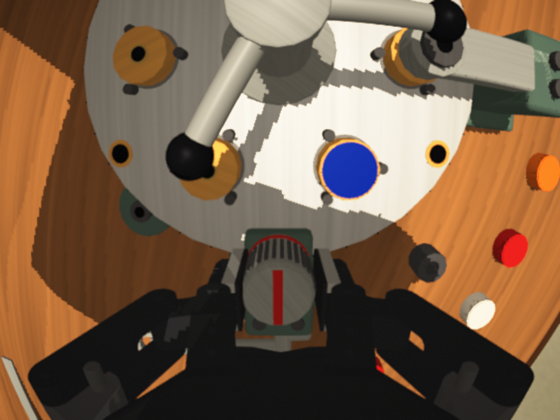

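Request:
jog_arm:
  moves: "-1 0 0 -0.012 0; -1 0 0 -0.024 0; -1 0 0 -0.03 0; -1 0 0 -0.03 0"
  force: 60

```text
time_s: 3.48
position: [618.5, -46.5, 268.4]
tool_rot: [3.14, 0.004, 1.904]
wrist_force: [-2.1, -3.7, -11.4]
grip_width: 30.5
```

```bash
python3 w.py w6; python3 -c "
from h import *
goto(618.8,-47,253,109)"
```

```text
t3.53 [618.5 -46.5 268.2] yaw 109.1 tilt 0.26 F [ -2.7  -1.6 -10.5] w30.4 q [-0.17  0.64  1.5  -0.    1.   -0.5 ]
d [-0.0013  0.0003  0.038 ] spin 0.0002
```

View pics/w6.png

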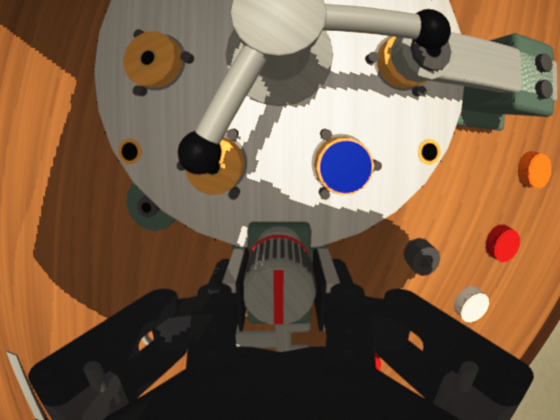

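Request:
jog_arm:
  moves: "-1 0 0 -0.003 -0.02; -1 0 0 -0.003 -0.04; -1 0 0 -0.003 -0.06; -1 0 0 -0.003 -0.08; -1 0 0 -0.003 -0.1"

```text
time_s: 3.95
position: [618.2, -46.4, 268.8]
tool_rot: [-3.139, 0.003, 2.535]
wrist_force: [-1.5, -1.0, -14.0]
grip_width: 30.3
```

Request:
jog_arm:
  moves: "-1 0 0 -0.003 -0.02; -1 0 0 -0.003 -0.04; -1 0 0 -0.003 -0.06; -1 0 0 -0.003 -0.08; -1 0 0 -0.003 -0.1"

```text
time_s: 4.37
position: [617.9, -46.4, 268.9]
tool_rot: [-3.139, -0.001, -3.124]
wrist_force: [-1.1, -3.8, -20.1]
grip_width: 30.4
```

```bash
python3 w.py w7; python3 -c "
from h import *
goto(618.8,-47,268,199)"
```

```text
t4.42 [617.8 -46.4 268.8] yaw -178.4 tilt 0.19 F [ -0.7  -4.1 -21.6] w30.4 q [-0.17  0.64  1.5  -0.    1.01 -1.77]
d [-0.0024 -0.0016  0.0021] spin -0.0482
```

View pics/w7.png

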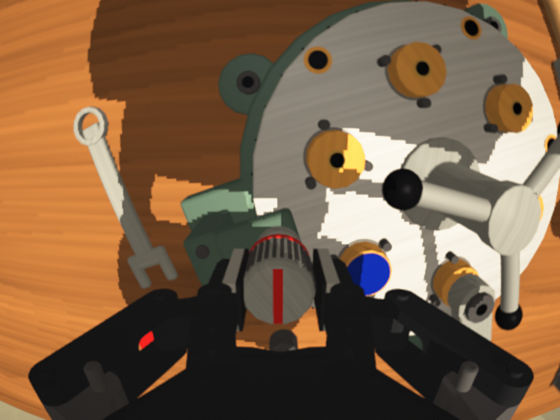

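Request:
jog_arm:
  moves: "-1 0 0 0 -0.02; -1 0 0 0 -0.04; -1 0 0 0 -0.044; -1 0 0 0.003 -0.044; -1 0 0 0.006 -0.044"

```text
time_s: 4.83
position: [617.8, -46.5, 266.3]
tool_rot: [-3.139, -0.002, -2.84]
wrist_force: [-2.1, -4.3, -10.3]
grip_width: 30.2
```

```bash
python3 w.py w8; python3 -c "
from h import *
goto(618.8,-47,268,199)
print(state()['ft_torque'])"
```

```text
t4.88 [617.8 -46.5 266.1] yaw -162.7 tilt 0.2 F [ -0.6  -4.  -11.3] w30.5 q [-0.17  0.64  1.5  -0.    1.   -2.04]
d [-0.0021 -0.002  -0.0049] spin -0.0048
[-0.40059542  0.33249437 -0.01431603]
```

View pics/w8.png

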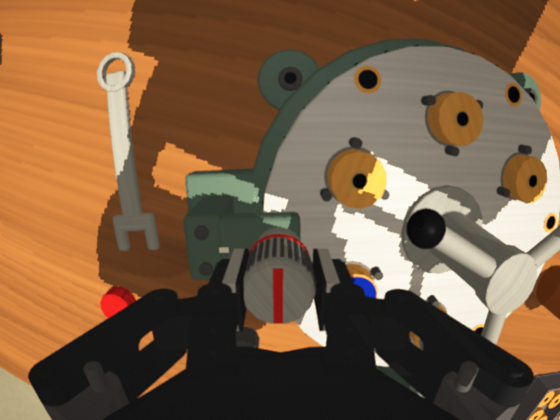

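Request:
jog_arm:
  moves: "-1 0 0 0.007 0; -0.1 0 0 0.007 0; 0.1 0 0 0.007 0; 0.1 0 0 0.007 0; 0.1 0 0 0.007 0"

```text
time_s: 5.3
position: [618.1, -46.4, 263.7]
tool_rot: [-3.139, -0.001, -2.841]
wrist_force: [0.6, 1.1, -0.4]
grip_width: 47.2
```

Request:
jog_arm:
  moves: "0.1 0 0 -0.05 0; 0.1 0 0 -0.15 0; 0.1 0 0 -0.22 0; 0.1 0 0 -0.22 0; 0.1 0 0 -0.22 0"

```text
time_s: 5.72
position: [618.6, -46.1, 353.6]
tool_rot: [-3.137, 0.002, -2.841]
wrist_force: [-0.8, -0.1, -0.1]
grip_width: 47.0
```

```bash
python3 w.py w9; python3 -c "
from h import *
goto(618.8,-47,268,199)
im,d=cams.snapshot('scene'); save('s1',im); im=im[195:315,235:395]; save('s1z',cv2.resize(im,None,fx=5,fy=5,interpolation=cv2.INTER_CUBIC))"
```

```text
t5.77 [618.1 -46.  352.1] yaw -162.8 tilt 0.2 F [-0.1  0.2 -0. ] w47.1 q [-0.17  0.54  1.42 -0.    1.18 -2.04]
d [-0.0009 -0.0021  0.2103] spin -0.005
```

View pics/w9.png

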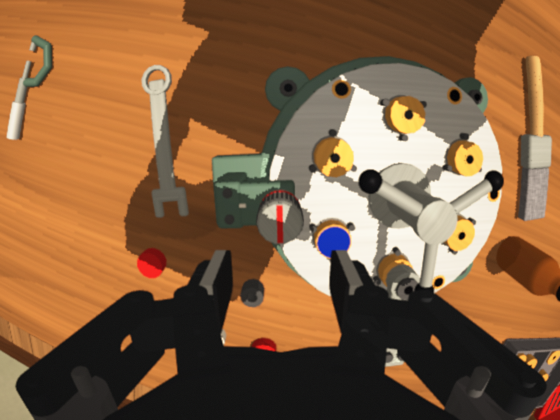

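View pics/s1z.png

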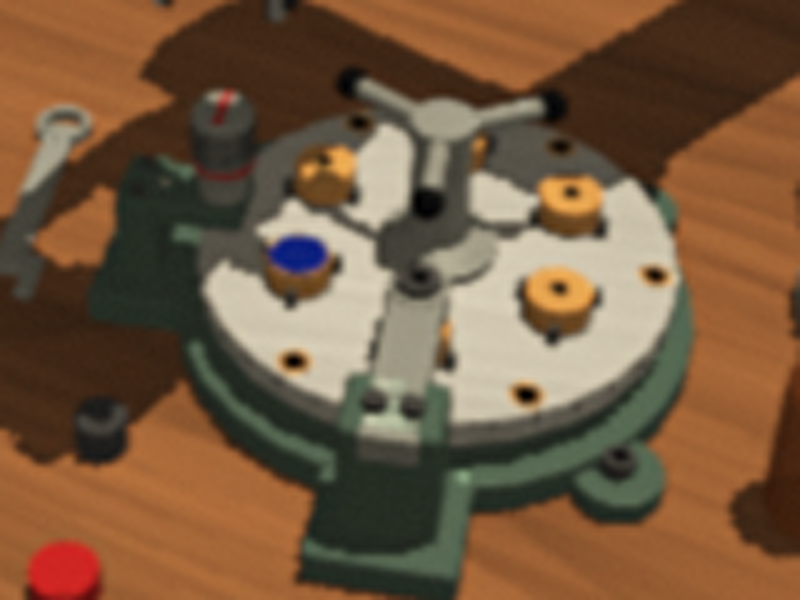

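Request:
jog_arm:
  moves: "-1 0 0 0 0.02; -1 0 0 0 0.04; -1 0 0 0 0.06; -1 0 0 0 0.08; -1 0 0 0 0.1"

```text
time_s: 6.23
position: [617.6, -45.9, 349.7]
tool_rot: [-3.138, -0.002, 2.811]
wrist_force: [-0.4, 0.0, 0.7]
grip_width: 0.1
```

Request:
jog_arm:
  moves: "-1 0 0 0 0.02; -1 0 0 0 0.04; -1 0 0 0 0.06; -1 0 0 0 0.08; -1 0 0 0 0.1"

```text
time_s: 6.65
position: [617.4, -45.8, 348.2]
tool_rot: [-3.136, -0.001, 2.186]
wrist_force: [0.1, -0.8, 0.5]
grip_width: -0.1
```

```bash
python3 -c "
from h import *
goto(585.7,98,340,20)"
```

```text
t6.65 [617.4 -45.8 348.2] yaw 125.2 tilt 0.33 F [ 0.1 -0.8  0.5] w-0.1 q [-0.17  0.54  1.43 -0.    1.18 -0.78]
d [0.3393 0.1429 0.0203] spin 0.2923
```

Request:
jog_arm:
  moves: "-1 0.08 0.034 0.01 0.05; -1 0.16 0.068 0.01 0.1; -1 0.24 0.1 0.01 0.15; -1 0.34 0.143 0.01 0.2; -1 0.34 0.143 0.01 0.25"

```text
time_s: 7.07
position: [583.9, 102.5, 342.7]
tool_rot: [-3.134, 0.001, 1.586]
wrist_force: [0.0, 0.6, 0.1]
grip_width: 0.0
```

```bash
python3 -c "
from h import *
goto(585.7,98,340,20)"
```

```text
t7.07 [583.9 102.5 342.7] yaw 90.8 tilt 0.46 F [0.  0.6 0.1] w0.0 q [ 0.07  0.52  1.5  -0.    1.14  0.06]
d [-0.0114  0.0044  0.0067] spin 0.1968
```

Request:
jog_arm:
  moves: "-1 -0.01 0.004 0 0.197; -1 -0.01 0.004 0 0.197; -1 -0.01 0.004 0 0.197; -1 -0.01 0.004 0 0.197; -1 -0.01 0.004 0 0.197"

```text
time_s: 7.48
position: [585.2, 98.6, 341.3]
tool_rot: [-3.136, 0.007, 0.958]
wrist_force: [-0.5, 0.3, 0.6]
grip_width: -0.0
```

```bash
python3 -c "
from h import *
goto(585.7,98,340,20)"
```

```text
t7.48 [585.2  98.6 341.3] yaw 54.9 tilt 0.53 F [-0.5  0.3  0.6] w-0.0 q [ 0.07  0.52  1.5  -0.    1.14  0.68]
d [-0.0006  0.002   0.0031] spin 0.0968
```

Request:
jog_arm:
  moves: "-1 -0.001 0.002 0 0.097; -1 -0.001 0.002 0 0.097; -1 -0.001 0.002 0 0.097; -1 -0.001 0.002 0 0.097; -1 -0.001 0.002 0 0.097"

```text
time_s: 7.9
position: [585.3, 97.9, 339.8]
tool_rot: [-3.14, 0.012, 0.341]
wrist_force: [-0.1, 0.1, -0.1]
grip_width: -0.3
```

```bash
python3 w.py w10; python3 -c "
from h import *
goto(585.7,98,287,20)"
```

```text
t7.95 [585.3  97.9 339.8] yaw 19.0 tilt 0.67 F [0.4 0.5 0.1] w-0.3 q [ 0.07  0.52  1.5  -0.    1.13  1.3 ]
d [2.500e-03 1.000e-04 1.321e-01] spin -0.0026
```

View pics/w10.png

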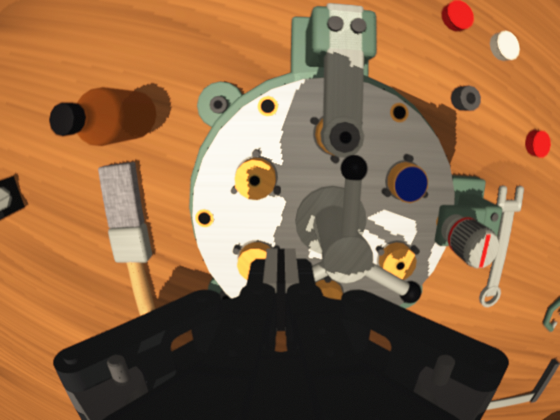

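Request:
jog_arm:
  moves: "-1 0.0025 0 0.05 0; -1 0.0025 0 0.1 0; -1 0.0025 0 0.132 0; -1 0.0025 0 0.132 0"

```text
time_s: 8.28
position: [584.5, 98.0, 283.6]
tool_rot: [-3.139, 0.017, 0.335]
wrist_force: [-0.9, 0.3, -0.8]
grip_width: -0.2
```

```bash
cat > arc.py <<'E'
from h import *
# push frame poses for bar angle b (deg)
import sys
O=np.array([585,53.]);u=lambda a:np.array([np.cos(np.radians(a)),np.sin(np.radians(a))])
c=float(sys.argv[1])
s=state();Rm=Rot.from_euler('xyz',s['tool_rot']).as_matrix();p=s['position'];yaw=np.degrees(s['tool_rot'][2])
tip=p+Rm@[0,0,165];print('t%.2f'%s['time_s'],p.round(1),'tip',tip.round(1),'yaw %.1f'%yaw,'F',s['wrist_force'].round(1),'q6 %.2f'%s['q'][5])
for b in map(float,sys.argv[2:]):
    P=O+42*u(b)+c*u(b-90); d=Rm.T@np.array([*(P-tip[:2]),287-p[2]])/400
    print(b,d.round(4),'spin',round(-(((b-90)-yaw+180)%360-180)/360,4))
E
python3 arc.py 16 115 120 125 130 135
```

```text
t8.28 [584.5  98.  283.6] tip [581.7  97.5 118.7] yaw 19.2 F [-0.9  0.3 -0.8] q6 1.30
115.0 [ 0.0003 -0.0008 -0.0084] spin -0.0161
120.0 [-0.0093 -0.0029 -0.0082] spin -0.03
125.0 [-0.019  -0.0042 -0.0081] spin -0.0439
130.0 [-0.0288 -0.0046 -0.0079] spin -0.0578
135.0 [-0.0386 -0.0042 -0.0077] spin -0.0717
```

Request:
jog_arm:
  moves: "-1 0 -0.001 -0.008 -0.016; -1 -0.009 -0.003 -0.008 -0.03; -1 -0.019 -0.004 -0.008 -0.044; -1 -0.029 -0.0045 -0.008 -0.058; -1 -0.0386 -0.004 -0.008 -0.072"

```text
time_s: 8.7
position: [569.3, 94.4, 287.3]
tool_rot: [-3.131, 0.014, 0.794]
wrist_force: [-1.0, -0.1, 1.1]
grip_width: -0.0
```

```bash
python3 w.py w11; python3 arc.py 16 137 141 145 149 153
```

```text
t8.75 [568.8  94.2 287.3] tip [565.8  93.7 122.3] yaw 45.9 F [-0.9 -0.1  0.1] q6 0.83
137.0 [-0.0017 -0.0004  0.0008] spin -0.0031
141.0 [-0.0092 -0.0028  0.001 ] spin -0.0142
145.0 [-0.0168 -0.0047  0.0011] spin -0.0253
149.0 [-0.0246 -0.006   0.0012] spin -0.0364
153.0 [-0.0324 -0.0068  0.0014] spin -0.0475
```

View pics/w11.png

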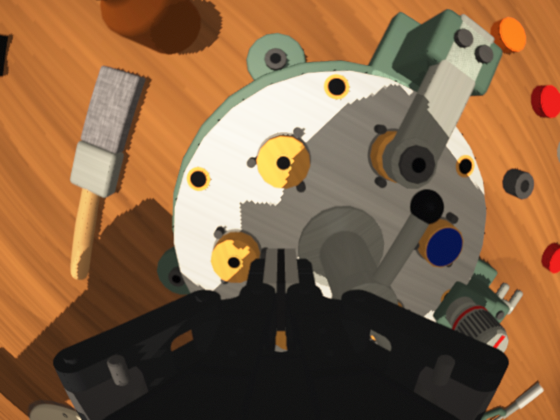

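Request:
jog_arm:
  moves: "-1 -0.002 0 0.001 -0.003; -1 -0.009 -0.003 0.001 -0.014; -1 -0.017 -0.005 0.001 -0.025; -1 -0.0246 -0.006 0.001 -0.036; -1 -0.0324 -0.007 0.001 -0.0475"

```text
time_s: 9.17
position: [557.9, 87.2, 287.4]
tool_rot: [-3.127, 0.01, 1.102]
wrist_force: [2.1, 4.0, -2.8]
grip_width: -0.3
```

```bash
python3 arc.py 16 153 157 161 165 169 173 
```

```text
t9.17 [557.9  87.2 287.4] tip [555.   86.8 122.4] yaw 63.1 F [ 2.1  4.  -2.8] q6 0.52
153.0 [-0.0012  0.0001  0.001 ] spin 0.0004
157.0 [-0.0087 -0.0025  0.0011] spin -0.0107
161.0 [-0.0162 -0.0045  0.0012] spin -0.0218
165.0 [-0.0239 -0.006   0.0013] spin -0.033
169.0 [-0.0317 -0.0069  0.0014] spin -0.0441
173.0 [-0.0395 -0.0074  0.0014] spin -0.0552
```

Request:
jog_arm:
  moves: "-1 -0.009 -0.0025 0.001 -0.011; -1 -0.016 -0.0045 0.001 -0.022; -1 -0.024 -0.006 0.001 -0.033; -1 -0.0317 -0.007 0.001 -0.044; -1 -0.0395 -0.0074 0.001 -0.055"

```text
time_s: 9.58
position: [548.1, 74.7, 287.3]
tool_rot: [-3.124, 0.004, 1.45]
wrist_force: [0.2, 4.6, -1.3]
grip_width: -0.0
```

```bash
python3 w.py w12; python3 arc.py 16 173 177 181 185 189 193 
```

```text
t9.63 [547.9  74.2 287.3] tip [544.9  73.9 122.4] yaw 83.4 F [ 0.5 -0.1  1.1] q6 0.14
173.0 [0.0004 0.0008 0.0008] spin 0.0011
177.0 [-0.007  -0.0018  0.0009] spin -0.01
181.0 [-0.0146 -0.0039  0.001 ] spin -0.0211
185.0 [-0.0223 -0.0054  0.001 ] spin -0.0322
189.0 [-0.0301 -0.0064  0.0011] spin -0.0433
193.0 [-0.0379 -0.0068  0.0011] spin -0.0544
```

View pics/w12.png

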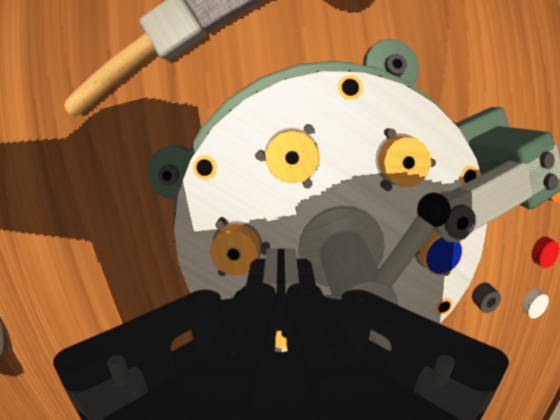

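Request:
jog_arm:
  moves: "-1 -0.007 -0.002 0.001 -0.01; -1 -0.0146 -0.004 0.001 -0.021; -1 -0.022 -0.0054 0.001 -0.032; -1 -0.028 -0.006 0.001 -0.04; -1 -0.03 -0.0064 0.001 -0.043"

```text
time_s: 10.05
position: [544.1, 62.5, 287.3]
tool_rot: [-3.124, -0.001, 1.726]
wrist_force: [-0.2, 3.5, -0.1]
grip_width: 0.2
```

```bash
python3 w.py w13; python3 arc.py 16 189 191 193 195 197 199 ; python3 -c "
from h import *
im,d=cams.snapshot('scene'); save('s2',im); im=im[195:315,235:395]; save('s2z',cv2.resize(im,None,fx=5,fy=5,interpolation=cv2.INTER_CUBIC))
im,d=cams.snapshot('top'); save('t2',im); im=im[150:270,195:345]; save('t2z',cv2.resize(im,None,fx=5,fy=5,interpolation=cv2.INTER_CUBIC))"
```

```text
t10.10 [544.1  62.5 287.2] tip [541.1  62.2 122.2] yaw 98.9 F [-0.2  2.2  0.2] q6 -0.15
189.0 [ 0.0001 -0.0003  0.0006] spin -0.0003
191.0 [-0.0036 -0.0016  0.0006] spin -0.0059
193.0 [-0.0073 -0.0028  0.0006] spin -0.0114
195.0 [-0.0111 -0.0039  0.0006] spin -0.017
197.0 [-0.0149 -0.0048  0.0006] spin -0.0225
199.0 [-0.0187 -0.0056  0.0006] spin -0.0281
```

View pics/w13.png

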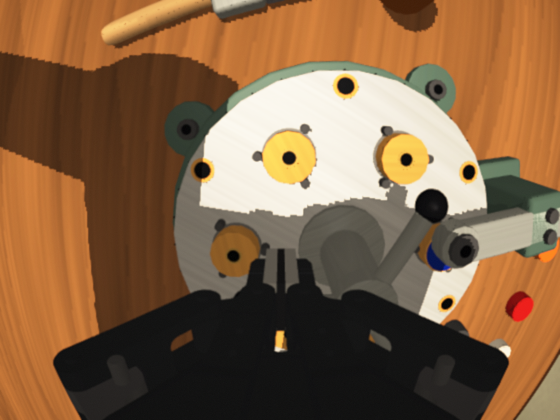

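View pics/s2z.png

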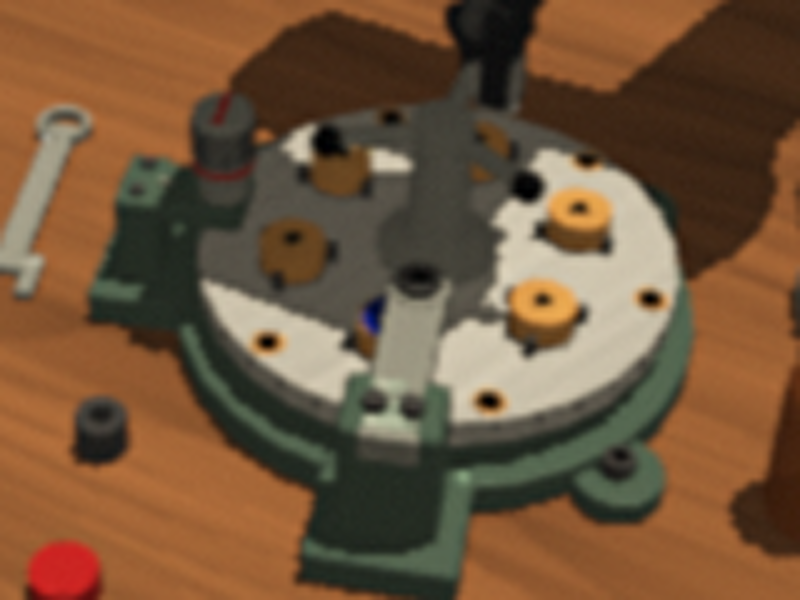

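View pics/t2z.png

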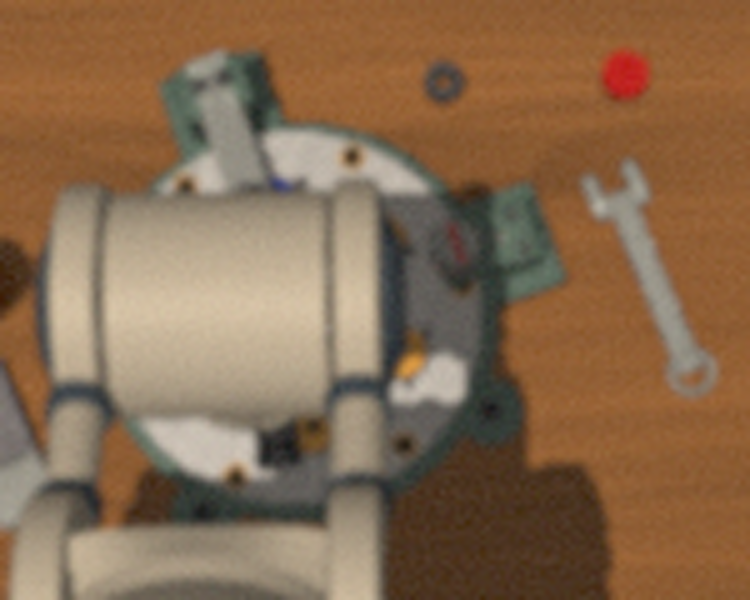

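```bash
cat > ang.py <<'E'
from h import *
from m import zt,zs
def angs(c,pts):
    f=ray; z={'top':zt,'scene':zs}[c]
    P=np.array([plane(c,z(*p),50) for p in pts])[:,:2]
    return P
def fit(P,R=107):
    from scipy.optimize import least_squares
    # circle R with holes at phase a mod 60
    g=lambda x:np.concatenate([[p[0]-x[0]-R*np.cos(t),p[1]-x[1]-R*np.sin(t)] for p in P for t in [x[2]+np.round((np.arctan2(p[1]-x[1],p[0]-x[0])-x[2])/(np.pi/3))*np.pi/3]])
    best=min((least_squares(g,[584,54,a]) for a in np.radians([0,15,30,45])),key=lambda r:r.cost)
    return best.x[:2].round(1),(np.degrees(best.x[2])%60).round(2),np.sqrt(2*best.cost/len(P)).round(2)
if __name__=='__main__':
    T0=[(326,149),(166,207),(133,372),(262,484),(424,425)];T1=[(351,156),(185,187),(235,476),(404,444)]
    S0=[(294,360),(526,394),(655,275),(560,146),(360,122)];S1=[(268,341),(488,401),(650,298),(587,159),(391,117)]
    for c,p in (('top',T0),('top',T1),('scene',S0),('scene',S1)): print(c,fit(angs(c,p)))
E
python3 ang.py | tail -4
```

```text
top (array([582.7,  54.5]), np.float64(48.85), np.float64(0.52))
top (array([583. ,  54.9]), np.float64(39.7), np.float64(0.3))
scene (array([580.8,  53.9]), np.float64(48.73), np.float64(0.23))
scene (array([580.5,  53.6]), np.float64(39.4), np.float64(0.87))
```

Request:
jog_arm:
  moves: "-1 -0.0036 -0.0016 0.0006 -0.006; -1 -0.0073 -0.0028 0.0006 -0.0114; -1 -0.011 -0.004 0.0006 -0.017; -1 -0.013 -0.0044 0.0006 -0.02; -1 -0.014 -0.0047 0.0006 -0.0215"

```text
time_s: 10.62
position: [543.2, 56.9, 287.1]
tool_rot: [-3.124, -0.003, 1.858]
wrist_force: [0.5, 4.4, 1.7]
grip_width: -0.2
```

```bash
python3 arc.py 16 197 198 199 200 ; cat > snap.py <<'E'
from h import *
import sys
n=sys.argv[1]
im,d=cams.snapshot('scene'); save('s'+n,im); im=im[195:315,235:395]; save('s'+n+'z',cv2.resize(im,None,fx=5,fy=5,interpolation=cv2.INTER_CUBIC))
im,d=cams.snapshot('top'); save('t'+n,im); im=im[150:270,195:345]; save('t'+n+'z',cv2.resize(im,None,fx=5,fy=5,interpolation=cv2.INTER_CUBIC))
E
python3 snap.py 3
```

```text
t10.62 [543.2  56.9 287.1] tip [540.4  56.6 122.1] yaw 106.4 F [0.5 4.4 1.7] q6 -0.29
197.0 [-0.0012 -0.0009  0.0002] spin -0.0016
198.0 [-0.0031 -0.0015  0.0002] spin -0.0044
199.0 [-0.0049 -0.0022  0.0002] spin -0.0071
200.0 [-0.0068 -0.0028  0.0002] spin -0.0099
```

View pics/s3z.png

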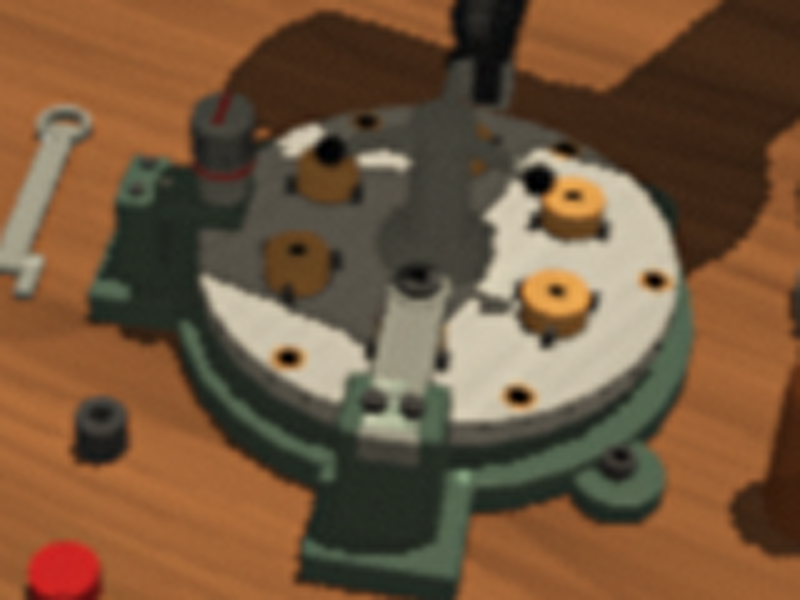

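View pics/t3z.png

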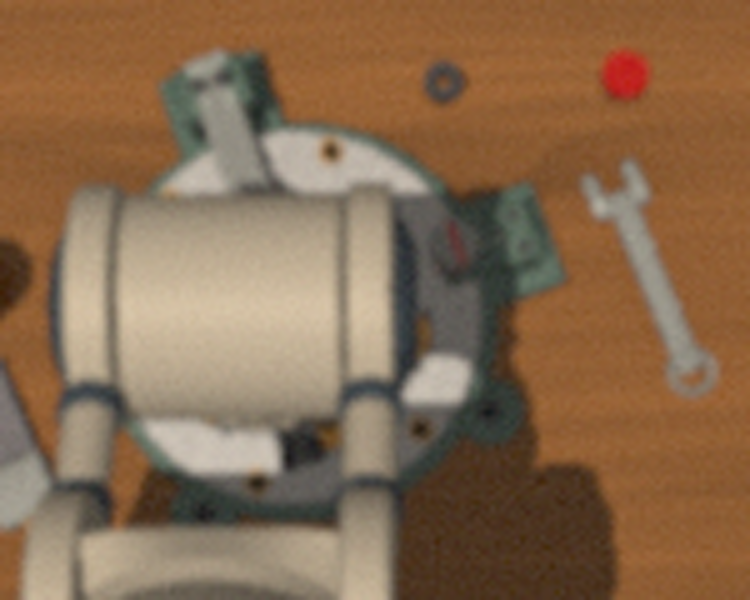

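```bash
python3 - <<'E' | tail -2
from ang import *
print('top',fit(angs('top',[(331,151),(257,482),(420,430)])))
print('scene',fit(angs('scene',[(289,357),(519,396),(655,280),(565,150),(367,121)])))
E
```

```text
top (array([582.6,  54.5]), np.float64(46.94), np.float64(0.22))
scene (array([581.1,  54.2]), np.float64(46.85), np.float64(0.41))
```

Request:
jog_arm:
  moves: "-1 -0.002 -0.001 0 -0.0025; -1 -0.0035 -0.0017 0 -0.005; -1 -0.0035 -0.0017 0 -0.005; -1 -0.0035 -0.0017 0 -0.005"

```text
time_s: 11.05
position: [543.0, 55.3, 287.1]
tool_rot: [-3.124, -0.003, 1.888]
wrist_force: [0.6, 1.6, 0.8]
grip_width: -0.1
```

```bash
python3 arc.py 16 198 199 200 ; python3 snap.py 4
```

```text
t11.05 [543.   55.3 287.1] tip [540.1  54.9 122.1] yaw 108.2 F [0.6 1.6 0.8] q6 -0.32
198.0 [0.0008 0.0002 0.0001] spin 0.0005
199.0 [-0.0011 -0.0005  0.0001] spin -0.0023
200.0 [-0.0029 -0.0012  0.0001] spin -0.0051
```

View pics/s4z.png

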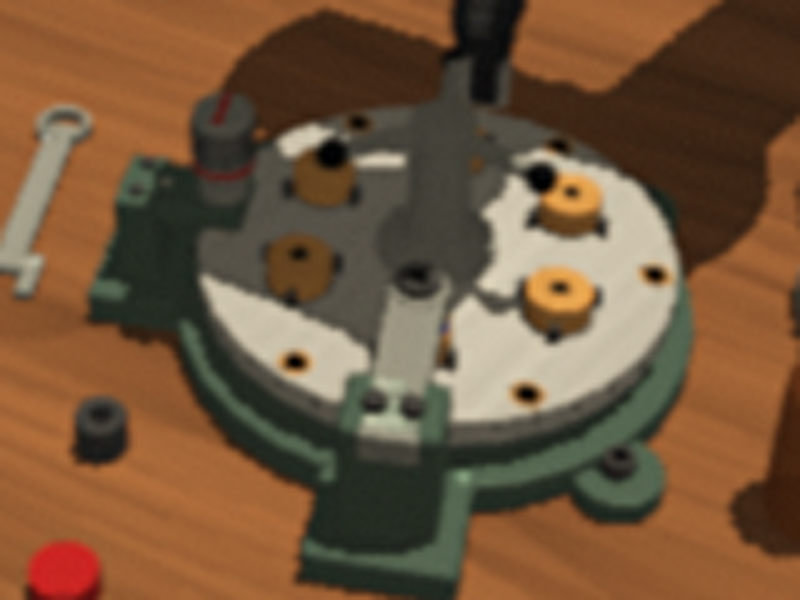

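View pics/t4z.png

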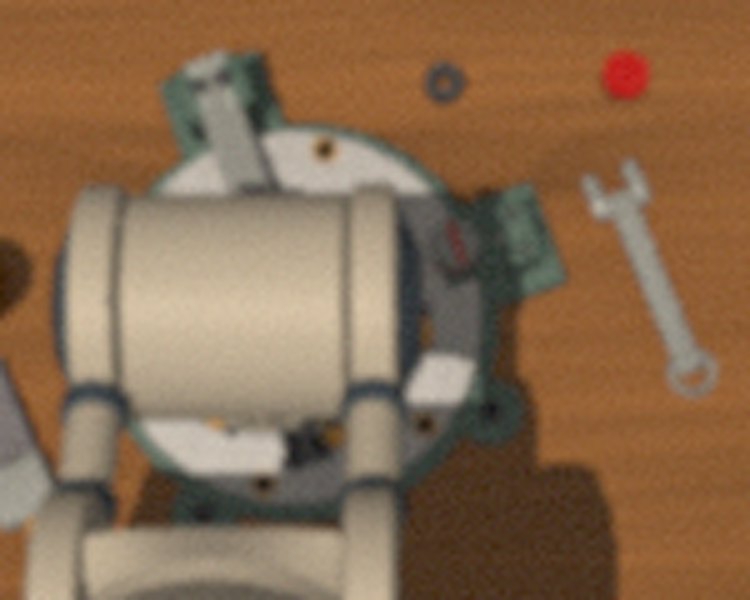

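Request:
jog_arm:
  moves: "-1 0.015 0 0 0; -1 0.015 0 0 0; -1 0.015 0 -0.05 0; -1 0.015 0 -0.13 0; -1 0.015 0 -0.15 0"

```text
time_s: 11.57
position: [542.8, 61.3, 350.4]
tool_rot: [-3.128, -0.002, 1.888]
wrist_force: [1.4, 0.0, 1.4]
grip_width: 0.2
```

```bash
cat >> h.py <<'E'
def gotog(x,y,z,yawdeg):  # grasp-point target
    s=state();Rm=Rot.from_euler('xyz',s['tool_rot']).as_matrix();g=s['position']+Rm@[0,0,155]
    print('grasp',g.round(1)); goto(*(np.array([x,y,z])-g+s['position']),yawdeg)
E
python3 -c "
from h import *
gotog(618.7,-46.7,150,109)"
```

```text
grasp [540.7  60.9 195.4]
t11.57 [542.8  61.3 350.4] yaw 108.2 tilt 0.81 F [1.4 0.  1.4] w0.2 q [ 0.    0.45  1.6  -0.    1.1  -0.31]
d [-0.3166  0.103   0.1116] spin -0.0023
```

Request:
jog_arm:
  moves: "0.15 -0.09 0.03 0 -0.002; 0.15 -0.18 0.06 0 -0.002; 0.15 -0.26 0.085 0.02 -0.002; 0.15 -0.3166 0.103 0.06 -0.002; 0.15 -0.3166 0.103 0.09 -0.002"

```text
time_s: 11.98
position: [623.1, -49.8, 312.8]
tool_rot: [-3.129, -0.0, 1.898]
wrist_force: [-0.9, 0.1, -0.5]
grip_width: 49.2
```

```bash
python3 w.py w20; python3 -c "
from h import *
gotog(618.7,-46.7,110,109)"; python3 snap.py 5
```

```text
grasp [618.7 -48.5 155.3]
t12.03 [621.2 -48.1 310.3] yaw 108.8 tilt 0.96 F [-2.   0.7 -4.1] w49.4 q [-0.17  0.59  1.45 -0.01  1.12 -0.5 ]
d [0.0039 0.0034 0.1132] spin -0.0007
```

View pics/w20.png

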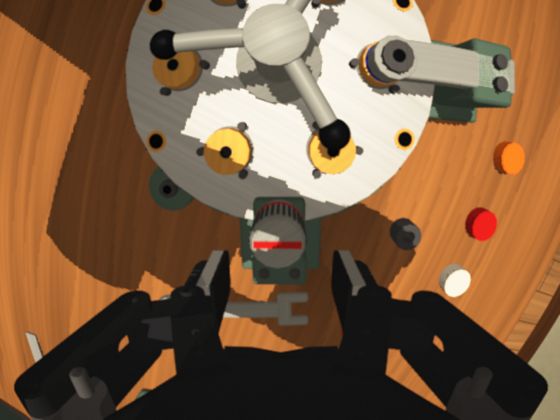

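View pics/s5z.png

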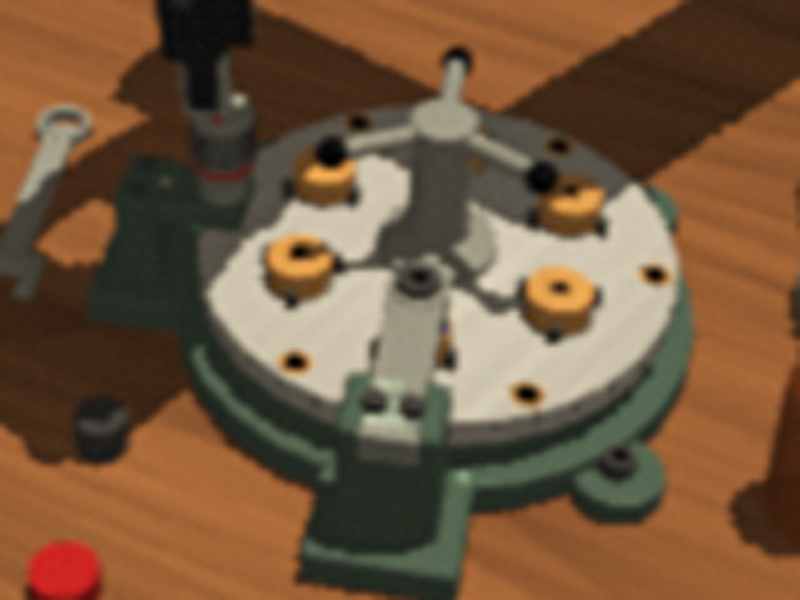

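```bash
python3 -c "
from h import *
print(wplane('w20',(277,245),121)); gotog(618.7,-46.7,110,109)"
```

```text
[618.9 -47.1 121. ]
grasp [618.  -46.6 157.7]
t12.13 [620.5 -46.3 312.7] yaw 108.9 tilt 0.94 F [-1.   0.   0.4] w49.2 q [-0.17  0.59  1.45 -0.01  1.12 -0.5 ]
d [-0.0012  0.0035  0.1193] spin -0.0004
```

Request:
jog_arm:
  moves: "0.15 -0.001 0.0035 0.06 0; 0.15 -0.001 0.0035 0.11 0; 0.15 -0.001 0.0035 0.119 0; 0.15 -0.001 0.0035 0.119 0; 0.15 -0.001 0.0035 0.119 0"

```text
time_s: 12.55
position: [621.4, -45.8, 266.4]
tool_rot: [-3.126, -0.003, 1.901]
wrist_force: [-0.6, 0.2, 0.1]
grip_width: 49.0
```

Request:
jog_arm:
  moves: "-1 0 0 0 0; -1 0 0 0 0; -1 0 0 0 0; -1 0 0 0 0"
  force: 50

```text
time_s: 12.88
position: [620.9, -45.8, 268.2]
tool_rot: [-3.126, -0.002, 1.901]
wrist_force: [-9.6, -1.0, 14.2]
grip_width: 30.9
```

```bash
python3 -c "
from h import *
gotog(618.7,-46.7,110,109)"
```

```text
grasp [618.5 -46.2 113.3]
t12.88 [620.9 -45.8 268.2] yaw 108.9 tilt 0.9 F [-9.6 -1.  14.2] w30.9 q [-0.17  0.64  1.48 -0.01  1.03 -0.5 ]
d [-0.0013  0.0002  0.0081] spin -0.0002
```

Request:
jog_arm:
  moves: "-1 0 0 -0.004 0; -1 0 0 -0.004 0.02; -1 0 0 -0.004 0.04; -1 0 0 -0.004 0.06; -1 0 0 -0.004 0.08"

```text
time_s: 13.3
position: [621.2, -45.8, 270.4]
tool_rot: [-3.128, 0.005, 1.395]
wrist_force: [2.4, -1.4, -11.4]
grip_width: 30.4
```

Request:
jog_arm:
  moves: "-1 0 0 -0.003 0.02; -1 0 0 -0.003 0.04; -1 0 0 -0.003 0.06; -1 0 0 -0.003 0.08; -1 0 0 -0.003 0.1"

```text
time_s: 13.72
position: [621.6, -46.1, 272.0]
tool_rot: [-3.135, 0.012, 0.77]
wrist_force: [4.5, -5.1, -13.3]
grip_width: 30.5
```

```bash
python3 w.py w21; python3 -c "
from h import *
gotog(618.7,-46.7,110,20)"
```

```text
grasp [619.6 -46.7 117. ]
t13.77 [621.6 -46.1 272. ] yaw 43.5 tilt 0.76 F [  2.7  -3.8 -13.9] w30.7 q [-0.17  0.64  1.48 -0.01  1.03  0.65]
d [-0.0015 -0.0015  0.0176] spin 0.0652
```

View pics/w21.png

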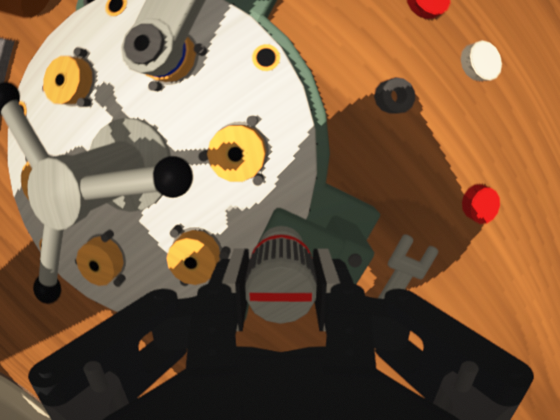

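Request:
jog_arm:
  moves: "-1 0 0 -0.002 0.02; -1 0 0 -0.002 0.04; -1 0 0 -0.002 0.06; -1 0 0 -0.002 0.068; -1 0 0 -0.002 0.068"

```text
time_s: 14.18
position: [621.7, -46.5, 272.2]
tool_rot: [3.141, 0.014, 0.326]
wrist_force: [5.4, -6.1, -26.6]
grip_width: 30.0
```

```bash
python3 w.py w22; python3 -c "
from h import *
gotog(618.7,-46.7,110,20);print(state()['ft_torque'])"
```

```text
grasp [619.7 -47.2 117.2]
t14.23 [621.7 -46.5 272.2] yaw 18.9 tilt 0.79 F [  5.8  -5.3 -26.8] w30.5 q [-0.17  0.64  1.48 -0.01  1.03  1.08]
d [-0.0018 -0.002   0.0181] spin -0.0031
[-1.15528258 -1.22737369  0.12733066]
```

View pics/w22.png

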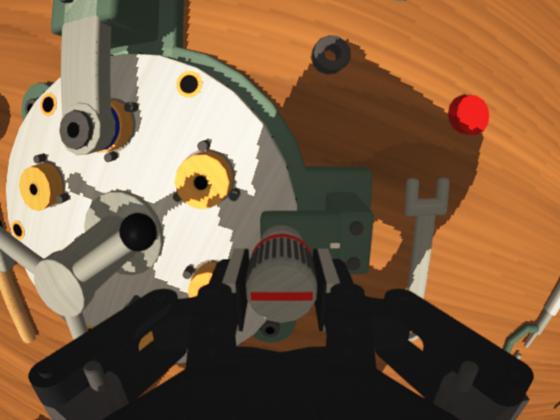

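Request:
jog_arm:
  moves: "-1 0 0 0 0.006; -1 0 0 0.005 0.006; -1 0 0 0.012 0.006; -1 0 0 0.02 0.006; -1 0 0 0.028 0.006"

```text
time_s: 14.65
position: [621.8, -46.6, 261.1]
tool_rot: [3.14, 0.013, 0.293]
wrist_force: [2.4, -2.7, -6.1]
grip_width: 30.5
```

```bash
python3 -c "
from h import *
gotog(618.7,-46.7,110,20);print(state()['ft_torque'])"
```

```text
grasp [619.9 -47.4 106.1]
t14.65 [621.8 -46.6 261.1] yaw 16.8 tilt 0.74 F [ 2.4 -2.7 -6.1] w30.5 q [-0.17  0.65  1.49 -0.01  1.01  1.11]
d [-0.0025 -0.0025 -0.0097] spin -0.0089
[-0.55170283 -0.61150881  0.79989905]
```

Pin is going down (force −6 N, spring only). Release and retreat.

Request:
jog_arm:
  moves: "-1 0 0 0.006 0; 0.1 0 0 0.006 0; 0.15 0 0 0.006 0; 0.15 0 0 0.006 0; 0.15 0 0 0.006 0"

```text
time_s: 15.07
position: [621.7, -46.5, 258.9]
tool_rot: [3.14, 0.013, 0.293]
wrist_force: [1.0, 0.4, 0.3]
grip_width: 49.1
```

Request:
jog_arm:
  moves: "0.15 0 0 -0.06 0; 0.15 0 0 -0.16 0; 0.15 0 0 -0.22 0; 0.15 0 0 -0.25 0; 0.15 0 0 -0.25 0"

```text
time_s: 15.48
position: [623.6, -46.1, 362.3]
tool_rot: [3.138, 0.008, 0.293]
wrist_force: [0.2, 0.2, 0.8]
grip_width: 49.0
```

```bash
python3 w.py w23; python3 snap.py 6; python3 -c "
from h import *
gotog(618.7,-46.7,110,20)"
```

```text
grasp [620.6 -46.7 203.2]
t15.63 [622.6 -46.  358.1] yaw 16.8 tilt 0.78 F [-0.1  0.3 -0.4] w49.1 q [-0.17  0.54  1.4  -0.01  1.21  1.11]
d [-0.0015 -0.0015  0.2329] spin -0.0089
```

View pics/w23.png

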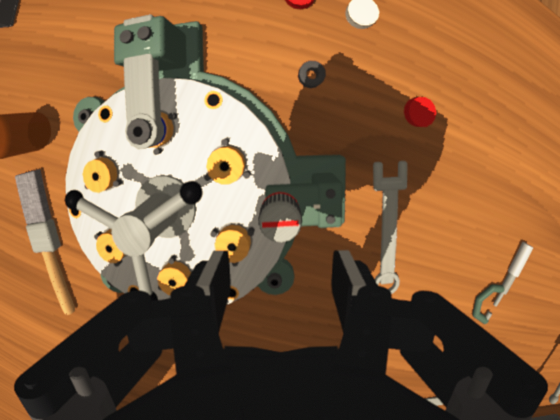

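View pics/s6z.png

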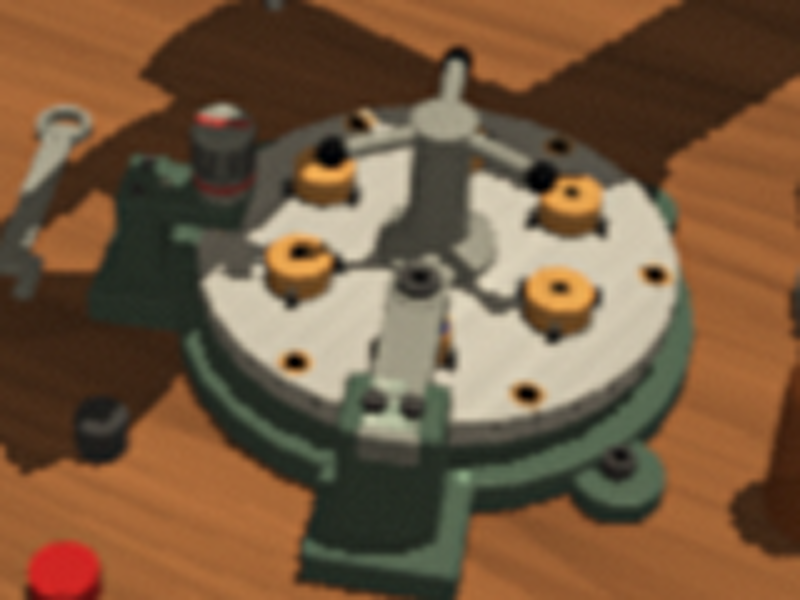

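```bash
python3 -c "
import cv2,numpy as np
L=[cv2.imread('pics/%s.png'%n)[208:242,265:295] for n in('scene0','s5','s6')]
cv2.imwrite('pics/cmp.png',cv2.resize(np.hstack(L),None,fx=8,fy=8,interpolation=cv2.INTER_CUBIC))
a=[cv2.imread('pics/%s.png'%n) for n in('scene0','s1','s6')]
for x in a:
  g=x[226:240,272:290].astype(int); r=g[...,2]-g[...,1]; 
  col=np.clip(r-15,0,None); print((col*np.arange(226,240)[:,None]).sum()/col.sum(), col.sum(1))
"
```

```text
231.1611650485437 [ 54  22   0   4  38  62 183 152   0   0   0   0   0   0]
229.23029045643153 [ 11  16  58 173 214  10   0   0   0   0   0   0   0   0]
232.07093821510298 [  7   0   0   0  14  58 199 159   0   0   0   0   0   0]
```

View pics/cmp.png

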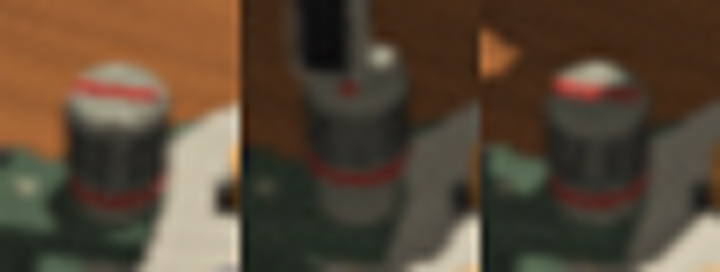

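```bash
python3 - <<'E' | tail -3
from ang import *
print(fit(angs('scene',[(295,361),(526,394),(655,274),(559,146)])))
print(state()['joint_vel'].round(3), state()['wrist_force'].round(1)); print(order.job_done())
E
```

```text
[-0.002  0.012  0.009 -0.001 -0.001 -0.   ] [-0.1  0.3 -0.4]
the job is handed in; nothing more can be done
None
```

The blue cap is under the drill bush and the dial is locked there. The job was handed in at about 15.6 s of the 67 s allowed, and no verdict came back.

**What I did:** I gripped the spring collar, lifted it about 12 mm and turned it a quarter turn. When I let go it stayed out by itself. I then pushed capstan bar 1 anticlockwise with the closed gripper to turn the dial 60°. Last, I turned the collar back to its stop, lowered it and released it.

**Last checks:**
- **Dial angle:** the index holes in the scene picture are back within a pixel of their starting positions. Just before locking, that put the dial within about 0.3° of the index position. I did not save the fitted angle from the final repeat of this check.
- **Blue cap:** its blue rim shows under the bush. I did not measure its centre against the bush axis, because the jig arm and robot hid it.
- **Index pin:** the collar's red ring is at the same height as at the start, with less than about 0.5 mm difference, so the pin is home.
- **Collar turn:** the red line is back at its starting direction, judged by eye from the pictures.
- **Robot:** it is clear of everything, with wrist force near zero.

**What disagreed:** the camera views differed by 1–2 mm, and by up to about 6 mm on the partly hidden bush. The tool also picked up a tilt of about 0.8–1°, which I corrected for when aiming.

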